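# Move the clip-down display cover over the silver shaker

## Robot

A 6-joint arm with a two-finger parallel gripper is mounted at the origin on a cart in front of the work surface, level with it; the furniture and walls round the work are solid. World frame = base frame: x ahead of the robot, y to its left, z up, the work surface at z = 0. Lengths are in m, angles in rad, forces in N, time in s.
With the tool pointing down it reaches from about 0.375 to 0.825 m from the base axis. Payload 5.5 kg.
Tool frame: the origin (TCP) lies on the centre line of the jaws, within the pads' length; the fingertips stand 8 mm ahead of it and the grasp point (between the pads) lies 11 mm behind it; z points along the fingers, y is the line along which they close (so a half turn about z gives the same grasp; the last joint's range is limited). The gripper opens to 85 mm and grips with 20 to 120 N. Pads are 22 mm wide; open, the fingers measure 114 mm over their backs; the gripper's body (76 mm by 85 mm) begins 54 mm behind the grasp point. The pads swing forward as they close: fully open they stand 13 mm farther back than shut.
Start: joints at [1.251, 0.314, -0.047, 1.21, 0, 1.571], TCP at [0.189, 0.57, 0.239] pointing down, gripper open.
Joint ranges: [-2.67, 2.67], [-0.69, 1.73], [-1.03, 1.25], [-2.08, 2.16], [-1.42, 1.45], [-3.14, 3.14]. Speed limits (rad/s): [2.39, 2.39, 3.01, 3.14, 3.14, 3.14].

## Interface

Orientations are given as a unit quaternion [w, x, y, z].
In Python, from plant import arm gives the robot as it stands.
- The arm moves only by the shell command python3 -m crank 'ROWS' [OPENING]. ROWS is text: rows parted by semicolons, each of 4 numbers parted by spaces: the shift along the tool's x, y, z scaled (see below), then the turn about the tool's z scaled (see below). A call has 1 to 5 rows; each row shifts and turns the commanded pose from where the row before left it, along the tool's axes as they then stand; what a row does not reach is not made up. The controller multiplies each number of a shift by 2 cm and each number of a turn by 5 degrees. A row lasts 1/10 s, in which the tool goes at most 50 mm and 8.59 degrees, less where a joint would pass 70% of its speed; a pose out of reach is approached as far as the arm can. A call with a number of a shift or a turn outside -1 to 1 is refused whole. A call with a gripper value outside its range is refused whole. OPENING is the opening, from 0 (shut) to 1 (fully open), set as the call begins (- or left out, the last holds). The fingers move at their own pace and stop on an object; the grip force is fixed at half the most. Time passes only in rows, so rows that do not move let the fingers close. It gives the time, the measured TCP pose, the force, the opening and the grip force at its end, in the units of the state.
- arm.sense(): the state, without advancing time (a new reading comes with each control period).
- arm.snapshot(name): name is "scene" or "top" or "wrist"; returns a dict with "img" (420x560x3 uint8, red, green, blue), "depth" (420x560 float32, m along the optical axis (not along the pixel's ray), 0 where there is no reading), "intrinsics" (3x3 intrinsics, pixels), "rvec" (rotation vector, rad) and "tvec" (3), from world to camera coordinates, as OpenCV has them. Camera axes: x right, y down, z forward; pixel columns grow to the right and rows downward; lengths in m; the calibration is good to about 2 mm. The wrist camera is an equidistant fisheye: a pixel r from the principal point sees the ray r / f radians off the axis. A picture is of the moment at which its call begins.
- arm.sign_off(): hands the job in; it is judged then, once.
Trained networks look in the newest picture that a camera, given by its name, has taken for a name from the list of things; names that differ only in an ending like _2 or _b are one class to them, and where a whole thing is asked for, a point or a joint stands for the part that bears it (a point fixed in the world has none). Each returns a list of dicts, best first, with "confidence" (0 to 1); they miss things now and then, are a little off and sometimes report something else, mostly with a low value. They report only what shows in the picture. A call takes as long as a camera call. They do not tell look-alikes from the thing itself.
- arm.boxes_of(query, camera): "extent" ([left, top, width, height] in pixels, round what is visible of it).
The state is a dict: "clock": time; "joint_pos": joint angles; "qvel": joint speeds; "joint_torque": joint torques, N m; "eef_pos": TCP position; "tool_rot": TCP orientation; "force": force on the tool from outside, world axes, zero at the start; "ft_torque": the same for the moment, N m; "finger_gap": finger opening in m; "grip_force": force on a finger pad.
Only numpy, scipy, OpenCV 4.12 (cv2) and the standard library are available. Lean on these libraries where they do the work, as an engineer would, in place of code of your own. Each camera call takes 0.05 s, during which the arm holds its last target. There are 200 camera calls.

## Task

The small silver shaker on its wooden stand shall go under the clear display cover, which is still snapped onto the other, empty stand. Squeeze the cover's two side catches together to free it, lift it off without lifting or dragging the stand, and fit it gently over the shaker, the right way up, pressing it down against its rubber seal just until both catches have clicked home under the edge of that stand. The cover is brittle: do not force it, do not knock the shaker over, and leave the other things on the table where they are.

Things in the scene. Friction and masses are not known exactly. Their poses are not given: they have to be found in the camera images.
- stand_a: Empty dark wood display stand, loose, 0.75 kg. Origin: centre of its underside on the table, z up, x along its long side. Foot 108 x 78 x 5 mm, waist, top board 90 x 54 mm (z 16 to 24 mm), raised pad 58 x 38 mm (top at z 34 mm). A springy black rubber seal round the pad stands to z 29 mm. At the start it wears the cover.
- stand_b: The other stand, the same in every size (see stand_a), with the silver shaker on its pad and no cover. The cover fits it with its x axis along the stand's x, either way round: seated, the cover's origin is at (0, 0, 26 mm) in the stand's frame. The seal takes 4 N to start and 4.2 N per mm; it must be squeezed 3 mm, to z 26 mm, and bottoms at z 25 mm.
- cover: Clear box 67 x 47 x 77 mm, 2.5 mm walls, inside 62 x 42 mm, open below, aluminium edges, 0.16 kg, brittle. Origin: centre of its lower rim, z up, x along its long side. It drops over the stand's pad with 2 mm play each way. Catches on its two long sides (+y and -y): a grip of 25 N on them is plenty, over 75 N a side cracks it; more than 55 N between it and a stand does too.
- catch_l (a joint): Angle of the aluminium catch on the cover's +y side, a sprung lever pivoted 30 mm above the rim. Ribbed thumb paddle 22 mm wide, 48 to 74 mm above the rim; 65 mm over both paddles at rest, 55 mm pressed. 0 = shut, 0.16 = stop. Pressing it inward (3 N rising to 6 N) swings its hook, which reaches 20 mm below the rim, outward; from 0.08 the hook is clear of the board.
- catch_r (a joint): Angle of the same catch on the cover's -y side. Both paddles must be held pressed together to free the cover, which the seal then lifts. Lowered with the catches pressed, the cover rests on the seal 3 mm too high and the released hooks lean on the board's edge (about 0.07); a push of 10 to 15 N on the roof then snaps them under, both back to 0.
- shaker: Silver shaker with a small handle, 34 x 43 x 62 mm, loose, standing on the pad of stand_b with its handle along the stand's long side. Origin: centre of the foot, 4.5 mm off the middle of the stand; its top is 96 mm above the table.
- salt_jar: Bystander: small glass salt jar with a plated top, 44 x 44 x 66 mm. Origin: centre of the underside.
- cream_pot: Bystander: small silver pot with a dark side handle and a spout, 44 x 95 x 42 mm. Origin: underside of the pot.
- jigger: Bystander: double bar measure shaped like an hourglass, 43 x 43 x 75 mm. Origin: centre of the underside.
- roof: Flat clear roof of the cover, 67 x 47 x 2.5 mm, thin: more than 40 N pressed on it cracks it. Origin: centre of its upper face. Press the cover home here, near the middle, feeling the force; going to the measured height alone stops short of the click or overloads it.
Not all that is in view belongs to the job. Leave any pink look-alike of the stand_a alone.

How it is judged:
By the outcome, as a careful person would: the job done as asked, in the order asked, and still so for the second after the job is handed in, with the robot touching nothing.
It also fails if it takes over 54 s, if anything falls off the work surface, if the arm or the gripper's body presses on something with over 40 N, if the wrist force passes 120 N, or if a joint passes its speed limit or range.

## Working session

There is one attempt and no reset: what is moved stays moved. The work goes in short steps, Python scripts to look and compute and a shell command to move; the robot and the scene stay as the last step left them, time stands still between calls to the robot, and variables do not carry over. Pictures are saved under pics/ and viewed, at most 10 in all, crops included, and the job is handed in when it is done.

```bash
ls; mkdir -p pics; cat > h.py <<'E'
import numpy as np, cv2, pickle
from plant import arm
from scipy.spatial.transform import Rotation as R
def snap(n):
    s=arm.snapshot(n); s['R']=cv2.Rodrigues(np.array(s['rvec'],float))[0]; s['t']=np.array(s['tvec'],float).ravel(); s['K']=np.array(s['intrinsics']); return s
def save(n,img): cv2.imwrite('pics/'+n+'.png',img[...,::-1])
def cloud(s):
    # world xyz per pixel for pinhole
    d=s['depth'];v,u=np.mgrid[:420,:560];K=s['K']
    c=np.stack([(u-K[0,2])/K[0,0]*d,(v-K[1,2])/K[1,1]*d,d],-1)
    return (c-s['t'])@s['R']
E
python3 - <<'E'
from h import *
for n in('top','scene'):
    s=snap(n); save(n+'0',s['img']); pickle.dump(s,open(n+'.pkl','wb'))
    print(n,s['K'].tolist(),(-s['R'].T@s['t']).round(3), s['R'].round(2).tolist())
    for q in('stand_a','cover','shaker','salt_jar','cream_pot','jigger','catch_l','roof'):
        print(q,[([int(x) for x in b['extent']],round(b['confidence'],2)) for b in arm.boxes_of(q,n)])
print(arm.sense())
E
```

```text
pics
top [[526.5762390416105, 0.0, 280.6224286561604], [0.0, 526.5762390416105, 210.52559315941417], [0.0, 0.0, 1.0]] [ 0.3   -0.023  1.894] [[-0.02, -1.0, -0.01], [-0.99, 0.02, -0.15], [0.15, 0.01, -0.99]]
stand_a [([325, 229, 23, 34], 0.97), ([217, 247, 34, 32], 0.68), ([287, 141, 32, 27], 0.62), ([185, 212, 24, 37], 0.5)]
cover [([184, 215, 24, 25], 0.67)]
shaker []
salt_jar [([270, 260, 8, 9], 0.52)]
cream_pot [([177, 277, 12, 11], 0.51)]
jigger [([386, 249, 17, 11], 0.75)]
catch_l []
roof [([187, 219, 16, 17], 0.48)]
scene [[422.9449272634759, 0.0, 287.88272956714894], [0.0, 422.9449272634759, 208.4067151676541], [0.0, 0.0, 1.0]] [-0.102 -0.836  0.923] [[0.77, -0.64, 0.0], [-0.4, -0.49, -0.78], [0.49, 0.6, -0.63]]
stand_a [([334, 197, 38, 20], 0.84), ([196, 203, 28, 24], 0.83), ([274, 262, 44, 25], 0.57), ([202, 180, 35, 11], 0.5)]
cover [([208, 158, 24, 28], 0.92)]
shaker [([292, 254, 13, 19], 0.77)]
salt_jar [([227, 223, 11, 25], 0.65)]
cream_pot [([161, 190, 15, 12], 0.48)]
jigger [([324, 301, 21, 26], 0.73)]
catch_l []
roof [([212, 159, 15, 8], 0.47)]
{'clock': 0.9, 'joint_pos': array([ 1.25099486e+00,  3.13447266e-01, -4.71238419e-02,  1.21018350e+00,
       -1.81059519e-05,  1.57081024e+00]), 'qvel': array([-0.00140905,  0.00124706,  0.00078827, -0.00113045, -0.00048391,
        0.00016165]), 'joint_torque': array([-3.65946144e-04, -5.39445770e+01,  3.40052998e+01,  1.22269321e-03,
       -3.17470231e-04, -5.18130690e-06]), 'eef_pos': array([0.1886301 , 0.56956991, 0.23932066]), 'tool_rot': array([1.22586795e-05, 1.59227075e-01, 9.87241985e-01, 1.91525056e-05]), 'force': array([-0.3946898 ,  0.18710379, -0.32916938]), 'ft_torque': array([-0.03437596, -0.00381814, -0.00532309]), 'grip_force': 0.0, 'finger_gap': 0.08554638867366594}
```

```bash
python3 - <<'E'
from h import *
a=pickle.load(open('top.pkl','rb'));b=pickle.load(open('scene.pkl','rb'))
A=cv2.resize(a['img'][125:300,165:415],(800,560),interpolation=cv2.INTER_CUBIC);save('topc',A)
B=cv2.resize(b['img'][140:340,140:400],(780,600),interpolation=cv2.INTER_CUBIC);save('scenec',B)
for s,n,l in((a,'top',[(336,246),(234,263),(303,154),(196,230),(274,264),(183,282),(394,254)]),(b,'scene',[(353,207),(210,215),(296,274),(219,186),(220,162),(298,262)])):
    c=cloud(s)
    for u,v in l: print(n,u,v,c[v,u].round(3))
E
```

```text
top 336 246 [ 0.443 -0.203  0.072]
top 234 263 [0.392 0.155 0.028]
top 303 154 [ 0.783 -0.097  0.029]
top 196 230 [0.504 0.278 0.101]
top 274 264 [0.385 0.013 0.068]
top 183 282 [0.329 0.333 0.035]
top 394 254 [ 0.414 -0.407  0.048]
scene 353 207 [ 0.772 -0.124  0.029]
scene 210 215 [0.375 0.137 0.035]
scene 296 274 [ 0.428 -0.233  0.032]
scene 219 186 [0.49  0.266 0.027]
scene 220 162 [0.519 0.291 0.104]
scene 298 262 [ 0.438 -0.228  0.07 ]
```

View pics/topc.png

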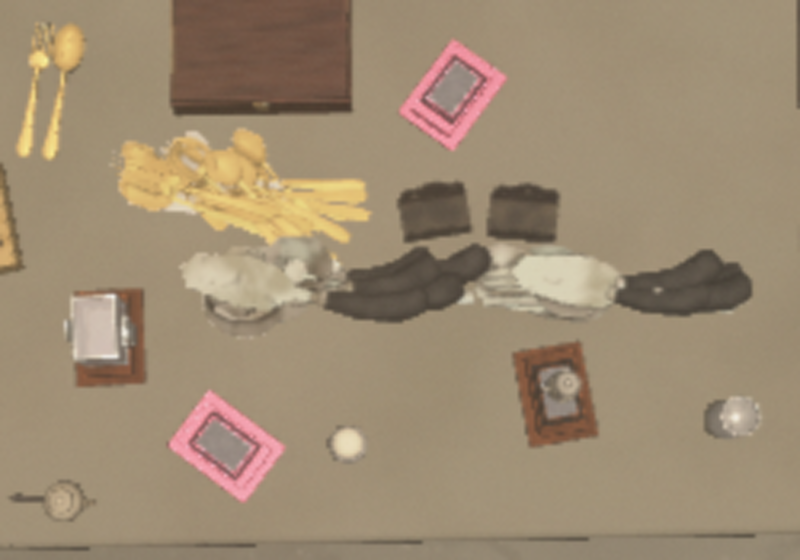

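View pics/scenec.png

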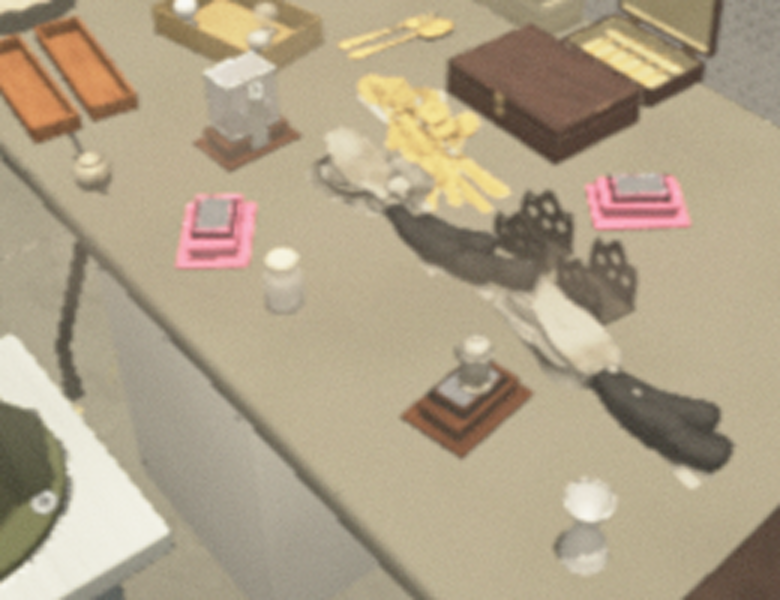

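```bash
python3 - <<'E'
from h import *
a=pickle.load(open('top.pkl','rb'));c=cloud(a);im=a['img'].astype(int)
for n,(x,y) in dict(A=(0.50,.27),B=(.44,-.215)).items():
    hsv=cv2.cvtColor(a['img'],cv2.COLOR_RGB2HSV)
    m=(np.hypot(c[...,0]-x,c[...,1]-y)<.09)&(c[...,2]<.2)
    r=im[...,0];g=im[...,1];b=im[...,2]
    m2=m&((r-b>35)&(r<150)|(c[...,2]>.02))
    # project each pixel ray to z=.005
    v,u=np.nonzero(m2&(c[...,2]<.02));C=-a['R'].T@a['t'];d=c[v,u]-C
    P=C+d*((.005-C[2])/d[:,2])[:,None]
    rc=cv2.minAreaRect((P[:,:2]*1000).astype(np.float32));print(n,rc,len(P))
w=snap('wrist');save('w0',w['img']);C=-w['R'].T@w['t'];s=arm.sense();q=s['tool_rot'];T=R.from_quat([q[1],q[2],q[3],q[0]])
print(w['K'],C,T.inv().apply(C-s['eef_pos']),(T.as_matrix().T@w['R'].T).round(3))
E
```

```text
A ((514.5516967773438, 283.3978271484375), (109.75345611572266, 79.45011138916016), 0.5883451104164124) 236
B ((442.52862548828125, -216.01416015625), (110.39903259277344, 80.35796356201172), 9.333919525146484) 315
[[325.1922621    0.         273.89626604]
 [  0.         325.1922621  210.30859088]
 [  0.           0.           1.        ]] [0.11459963 0.59439932 0.37495436] [ 0.07806709  0.00028987 -0.135628  ] [[-0.001 -0.952 -0.305]
 [ 1.    -0.001  0.001]
 [-0.001 -0.305  0.952]]
```

```bash
python3 -m crank '0 0 0 -0.95;0 0 0 -0.95;0 0 0 -0.95;0 0 0 -0.95;-1 -0.9 0 0'; for i in 1 2; do :; done; python3 -m crank '-1 -0.9 0 0;-1 -0.9 0 0;-1 -0.9 0 0;-1 -0.9 0 0;-1 -0.9 0 0'; python3 -m crank '-1 -0.9 0 0;-1 -0.9 0 0;-1 -0.9 0 0;-1 -0.9 0 0;-1 -0.9 0 0'; python3 -m crank '-1 -0.9 0 0;-1 -0.9 0 0;-1 -0.9 0 0;-1 -0.9 0 0;-1 -0.9 0 0'
```

```text
clock: 1.45
eef_pos: [0.2075, 0.5532, 0.2391]
tool_rot: [-0.0, -0.008, 1.0, 0.001]
force: [0.2, -0.5, 0.1]
finger_gap: 0.0853
grip_force: 0.0
clock: 1.95
eef_pos: [0.3106, 0.4623, 0.2394]
tool_rot: [0.0, -0.006, 1.0, 0.0]
force: [0.1, -0.0, 0.1]
finger_gap: 0.0855
grip_force: 0.0
clock: 2.45
eef_pos: [0.4117, 0.3734, 0.2394]
tool_rot: [0.0, -0.006, 1.0, 0.0]
force: [-0.4, -0.3, -0.0]
finger_gap: 0.0855
grip_force: 0.0
clock: 2.95
eef_pos: [0.5128, 0.2846, 0.2394]
tool_rot: [0.0, -0.006, 1.0, 0.0]
force: [-0.2, 1.1, -0.4]
finger_gap: 0.0858
grip_force: 0.0
```

```bash
cat >> h.py <<'E'
def wcloud(s):
    d=s['depth'];v,u=np.mgrid[:420,:560];K=s['K'];x=(u-K[0,2])/K[0,0];y=(v-K[1,2])/K[1,1];th=np.hypot(x,y)+1e-9
    k=np.tan(th)/th*d; return (np.stack([x*k,y*k,d],-1)-s['t'])@s['R']
def wproj(s,P):
    c=np.atleast_2d(P)@s['R'].T+s['t'];rho=np.hypot(c[:,0],c[:,1]);th=np.arctan2(rho,c[:,2]);K=s['K']
    return np.stack([K[0,2]+K[0,0]*th*c[:,0]/rho,K[1,2]+K[1,1]*th*c[:,1]/rho],-1)
E
python3 - <<'E'
from h import *
w=snap('wrist');pickle.dump(w,open('w1.pkl','wb'));print(arm.sense()['eef_pos'])
for q in('stand_a','cover','catch_l','roof'):print(q,[([int(x) for x in b['extent']],round(b['confidence'],2)) for b in arm.boxes_of(q,'wrist')])
c=wcloud(w)
# overlay of model prediction
im=w['img'].copy()
def rect(cx,cy,yaw,lx,ly,z,col):
    p=np.array([[a*lx/2,b*ly/2] for a,b in((1,1),(-1,1),(-1,-1),(1,-1))]);r=np.deg2rad(yaw)
    p=p@np.array([[np.cos(r),np.sin(r)],[-np.sin(r),np.cos(r)]])+[cx,cy];P=wproj(w,np.c_[p,np.full(4,z)])
    cv2.polylines(im,[np.round(P*16).astype(np.int32)],True,col,1,shift=4)
for l in((108,78,5,(0,255,0)),(90,54,24,(255,255,0)),(67,47,103,(0,255,255))):rect(.5145,.2834,.6,l[0]/1e3,l[1]/1e3,l[2]/1e3,l[3])
save('w1',cv2.resize(im,(800,600),interpolation=cv2.INTER_CUBIC))
m=(np.abs(c[...,2]-.102)<.01)&(np.abs(c[...,0]-.5145)<.06)&(np.abs(c[...,1]-.283)<.05)
print(m.sum(),np.median(c[m],0),cv2.minAreaRect((c[m][:,:2]*1000).astype(np.float32)))
E
```

```text
[0.51560913 0.28205399 0.23923229]
stand_a [([32, 303, 30, 49], 0.92), ([113, 28, 106, 97], 0.65), ([241, 131, 68, 92], 0.57)]
cover [([235, 154, 76, 87], 0.68)]
catch_l [([238, 181, 9, 33], 0.69), ([299, 179, 11, 31], 0.49)]
roof [([252, 167, 46, 70], 0.8)]
4477 [0.51232653 0.28627791 0.10435768] ((514.5850219726562, 286.2382507324219), (69.63127899169922, 64.34463500976562), 2.512937068939209)
```

View pics/w1.png

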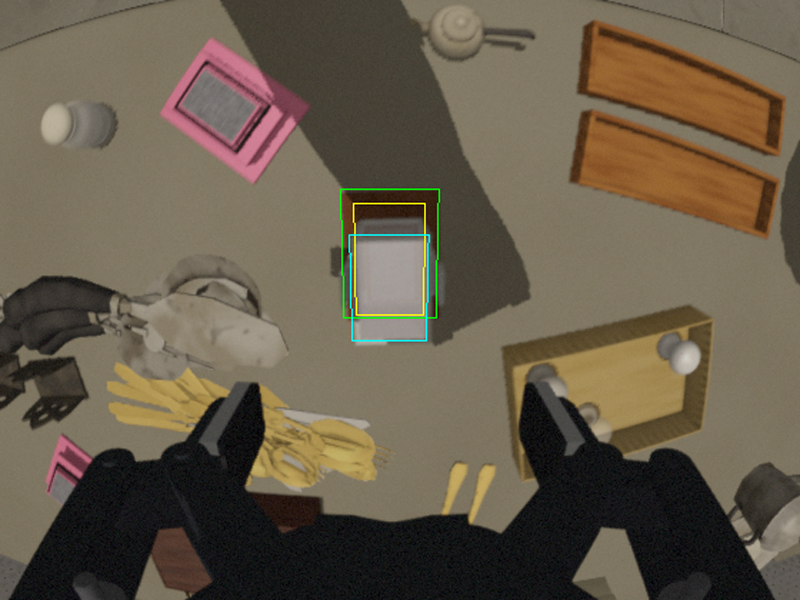

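```bash
python3 -m crank '0 0.1 1 0;0 0 1 0;0 0 1 0;0 0 0.25 0;0 0 0 0'; python3 -m crank '0 0 0 0;0 0 0 0'; python3 - <<'E'
from h import *
w=snap('wrist');pickle.dump(w,open('w2.pkl','wb'));s=arm.sense();print(s['eef_pos'],s['tool_rot'])
for q in('cover','catch_l','roof'):print(q,[([int(x) for x in b['extent']],round(b['confidence'],2)) for b in arm.boxes_of(q,'wrist')])
c=wcloud(w)
m=(np.abs(c[...,0]-.5145)<.06)&(np.abs(c[...,1]-.284)<.05)
for lo,hi in((.099,.11),(.07,.097),(-.002,.012)):
    k=m&(c[...,2]>lo)&(c[...,2]<hi);p=c[k];print(k.sum(),np.percentile(p,[.5,50,99.5],0).round(4).tolist(),cv2.minAreaRect((p[:,:2]*1000).astype(np.float32)))
im=w['img'];P=wproj(w,[[.5145,.284,.1]])[0];print(P)
x,y=int(P[0]),int(P[1]);cr=im[y-75:y+75,x-100:x+100]
save('w2',cv2.resize(cv2.convertScaleAbs(cr,alpha=1.5),(800,600),interpolation=cv2.INTER_CUBIC))
print(x-100,y-75)
E
```

```text
clock: 3.7
eef_pos: [0.5108, 0.2877, 0.1738]
tool_rot: [-0.001, -0.007, 1.0, -0.0]
force: [-0.0, 1.2, 0.2]
finger_gap: 0.0855
grip_force: 0.0
clock: 3.9
eef_pos: [0.5126, 0.288, 0.1756]
tool_rot: [0.001, -0.006, 1.0, 0.001]
force: [-0.3, -0.2, 1.0]
finger_gap: 0.0855
grip_force: 0.0
[0.51258071 0.28788092 0.17550211] [ 8.52648870e-04 -5.99161533e-03  9.99981573e-01  4.77661215e-04]
cover [([221, 162, 97, 114], 0.96)]
catch_l [([304, 194, 13, 47], 0.93), ([227, 201, 11, 42], 0.53)]
roof [([237, 183, 64, 87], 0.86)]
6803 [[0.4799, 0.2555, 0.1001], [0.5117, 0.2863, 0.1043], [0.5485, 0.3169, 0.1061]] ((514.5223999023438, 286.19146728515625), (69.36392211914062, 63.546356201171875), 2.677382469177246)
894 [[0.4793, 0.2536, 0.0706], [0.4817, 0.2839, 0.0844], [0.5256, 0.3181, 0.0969]] ((502.55584716796875, 285.638671875), (45.347286224365234, 64.87948608398438), 2.181011915206909)
4265 [[0.4546, 0.2342, -0.0005], [0.4772, 0.2777, 0.0019], [0.5735, 0.3338, 0.0077]] ((514.4635620117188, 284.01904296875), (99.9827651977539, 119.95486450195312), 89.97872924804688)
[267.357873   226.90035309]
167 151
```

View pics/w2.png

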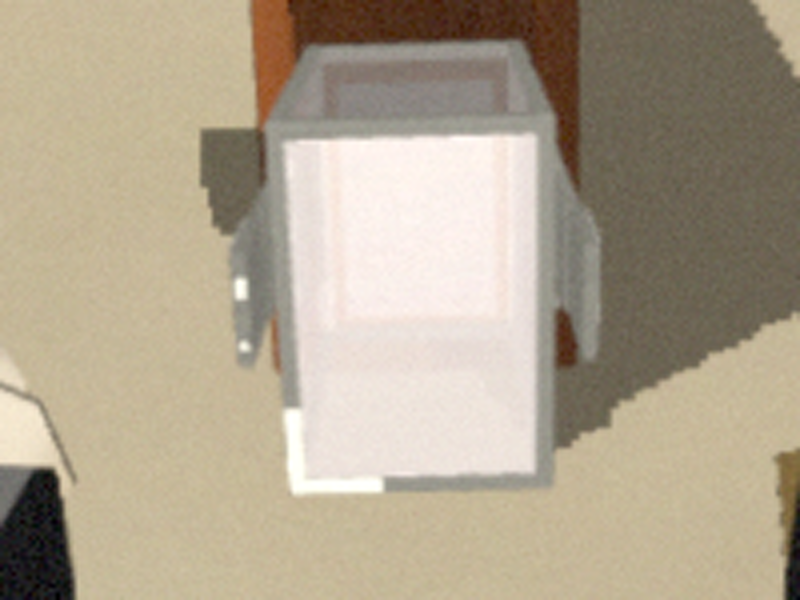

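```bash
cat >> h.py <<'E'
def unproj(s,uv,z):
    uv=np.atleast_2d(uv).astype(float);K=s['K'];x=(uv[:,0]-K[0,2])/K[0,0];y=(uv[:,1]-K[1,2])/K[1,1];th=np.hypot(x,y)+1e-12
    d=np.stack([np.sin(th)*x/th,np.sin(th)*y/th,np.cos(th)],-1)@s['R'];C=-s['R'].T@s['t'];return C+d*((np.asarray(z)-C[2])/d[:,2])[:,None]
E
python3 - <<'E'
from h import *
w=pickle.load(open('w2.pkl','rb'))
f=lambda L:[((X+.5)/4-.5+167,(Y+.5)/4-.5+151) for X,Y in L]
p=unproj(w,f([(270,125),(555,118),(552,486),(291,493)]),.103)*1000;print(p.round(1),p.mean(0),cv2.minAreaRect(p[:,:2].astype(np.float32)))
p=unproj(w,f([(231,262),(601,240),(586,360),(246,366)]),.1)*1000;print(p.round(1))
c=wcloud(w)
print('floor',np.median(c[200:260,170:215,2]))
E
```

```text
[[482.  262.  103. ]
 [480.3 308.8 103. ]
 [548.4 311.3 103. ]
 [550.4 263.7 103. ]] [515.29534114 286.4525683  103.        ] ((515.3595581054688, 286.2743225097656), (68.4456558227539, 47.60086441040039), 2.078244209289551)
[[506.9 254.2 100. ]
 [502.3 317.9 100. ]
 [524.6 316.5 100. ]
 [526.5 256.1 100. ]]
floor 0.0011560594143537363
```

```bash
python3 - <<'E'
from h import *
M=np.array([[0,-.952,-.305],[1,0,0],[0,-.305,.952]])  # tool<-cam
for n,p in(('w2.pkl',[.5152,.2862,.103]),('w1.pkl',[.5152,.2862,.103])):
    w=pickle.load(open(n,'rb'));pt=M@(w['R']@np.array(p)+w['t'])+[.0781,.0003,-.1356];T=w['R'].T@M.T
    print(pt.round(4),'tcp',(np.array(p)-T@pt).round(4),'ytool ang',np.degrees(np.arctan2(T[1,1],T[0,1])))
E
```

```text
[-0.0024 -0.002   0.0726] tcp [0.5127 0.2881 0.1755] ytool ang 90.65065138373635
[-0.0023  0.0014  0.1363] tcp [0.5129 0.2847 0.2393] ytool ang 90.62883497154927
```

```bash
python3 -m crank '-0.12 -0.1 0 -0.28;0 0 1 0;0 0 1 0;0 0 1 0;0 0 0 0'; python3 -m crank '0 0 0 0;0 0 0 0'; python3 - <<'E'
from h import *
w=snap('wrist');pickle.dump(w,open('w3.pkl','wb'))
for q in('cover','catch_l','roof'):print(q,[([int(x) for x in b['extent']],round(b['confidence'],2)) for b in arm.boxes_of(q,'wrist')])
c=wcloud(w);m=(np.abs(c[...,0]-.5145)<.06)&(np.abs(c[...,1]-.286)<.05)
k=m&(c[...,2]>.099)&(c[...,2]<.11);p=c[k];print(k.sum(),np.percentile(p,[.5,50,99.5],0).round(4).tolist(),cv2.minAreaRect((p[:,:2]*1000).astype(np.float32)))
cr=w['img'][150:420,100:460];save('w3',cv2.resize(cv2.convertScaleAbs(cr,alpha=1.5),(800,600),interpolation=cv2.INTER_CUBIC))
print(wproj(w,[[.5152,.2862,.103]]))
E
```

```text
clock: 4.6
eef_pos: [0.5127, 0.2842, 0.1117]
tool_rot: [-0.002, -0.018, 1.0, -0.001]
force: [-0.3, -0.6, -0.8]
finger_gap: 0.0853
grip_force: 0.0
clock: 4.8
eef_pos: [0.5153, 0.2858, 0.1155]
tool_rot: [0.001, -0.018, 1.0, 0.0]
force: [-0.4, -0.1, 0.7]
finger_gap: 0.0853
grip_force: 0.0
cover [([208, 171, 128, 153], 0.6)]
catch_l [([319, 224, 13, 57], 0.92), ([210, 225, 19, 59], 0.81), ([210, 171, 127, 149], 0.38)]
roof [([232, 209, 86, 107], 0.83)]
11656 [[0.4797, 0.2554, 0.1001], [0.51, 0.286, 0.1043], [0.5482, 0.3167, 0.1059]] ((514.338134765625, 286.0440673828125), (69.55703735351562, 63.66728210449219), 2.482715368270874)
[[273.95987771 266.92098728]]
```

View pics/w3.png

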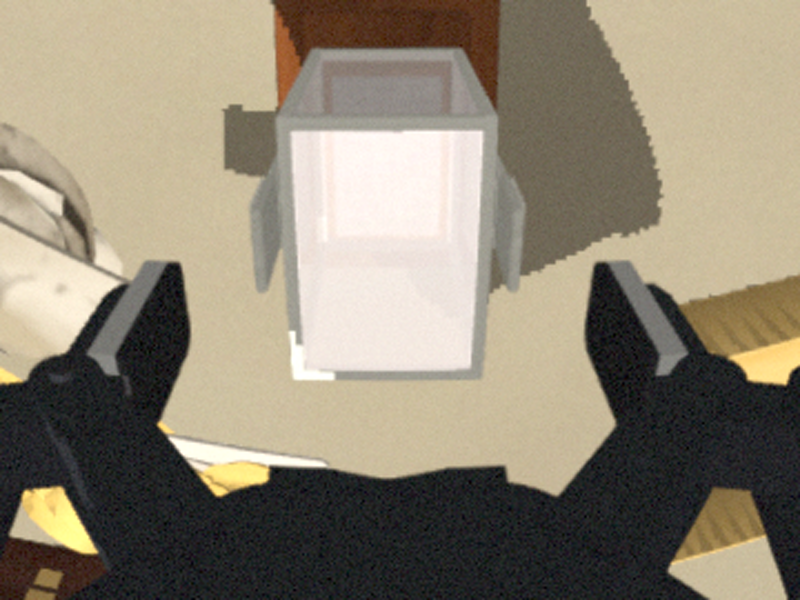

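```bash
python3 -m crank '0 0 0.8 0;0 0 0.8 0;0 0 0.27 0;0 0 0 0;0 0 0 0'; python3 -m crank '0 0 0 0;0 0 0 0' 0.74; python3 -m crank '0 0 0 0;0 0 0 0'; python3 - <<'E'
from h import *
w=snap('wrist');pickle.dump(w,open('w4.pkl','wb'))
save('w4',cv2.resize(cv2.convertScaleAbs(w['img'][150:420,100:460],alpha=1.5),(800,600),interpolation=cv2.INTER_CUBIC))
E
```

```text
clock: 5.5
eef_pos: [0.5147, 0.2856, 0.0775]
tool_rot: [0.0, -0.018, 1.0, 0.0]
force: [-0.8, 0.0, 0.0]
finger_gap: 0.0853
grip_force: 0.0
clock: 5.7
eef_pos: [0.515, 0.2857, 0.0778]
tool_rot: [0.001, -0.018, 1.0, 0.0]
force: [-0.4, 0.0, 3.9]
finger_gap: 0.0631
grip_force: 4.6
clock: 5.9
eef_pos: [0.515, 0.2857, 0.0778]
tool_rot: [0.001, -0.018, 1.0, 0.0]
force: [-1.2, -0.3, 5.9]
finger_gap: 0.0635
grip_force: 5.2
```

View pics/w4.png

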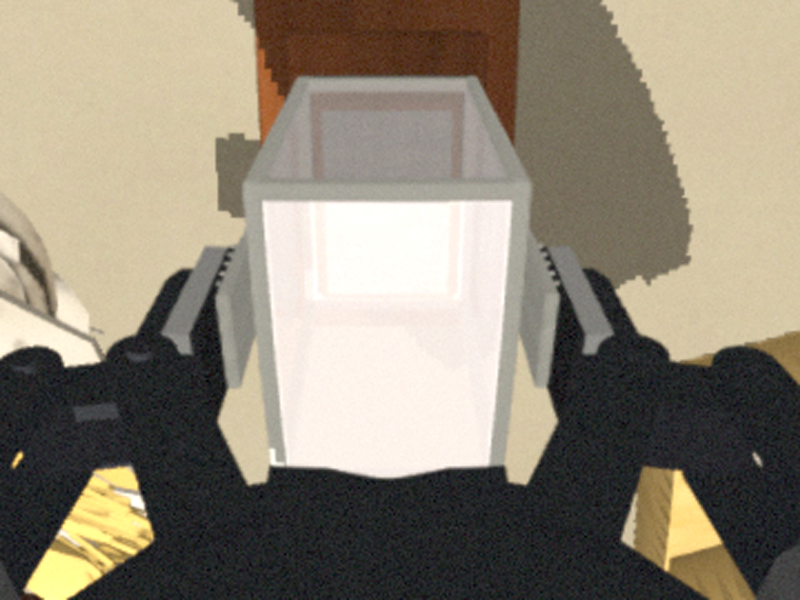

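```bash
python3 -m crank '0 0 -0.05 0;0 0 0 0;0 0 0 0' 0.68; python3 -m crank '0 0 -0.05 0;0 0 0 0;0 0 0 0' 0.64;  python3 -m crank '0 0 0 0;0 0 0 0' 0.62
```

```text
clock: 6.25
eef_pos: [0.5152, 0.2859, 0.0791]
tool_rot: [0.001, -0.018, 1.0, 0.0]
force: [-1.1, -0.5, 7.5]
finger_gap: 0.058
grip_force: 7.4
clock: 6.55
eef_pos: [0.5151, 0.2858, 0.08]
tool_rot: [0.001, -0.018, 1.0, 0.0]
force: [-1.0, -0.4, 7.1]
finger_gap: 0.0556
grip_force: 31.9
clock: 6.75
eef_pos: [0.5152, 0.2858, 0.0801]
tool_rot: [0.001, -0.018, 1.0, 0.0]
force: [0.4, -1.1, 7.8]
finger_gap: 0.0539
grip_force: 54.0
```

```bash
python3 -m crank '0 0 -0.1 0;0 0 0 0' 0.632; python3 -m crank '0 0 -0.1 0;0 0 0 0'; python3 -m crank '0 0 -0.1 0;0 0 -0.1 0;0 0 -0.1 0;0 0 0 0'; python3 - <<'E'
from h import *
w=snap('wrist');pickle.dump(w,open('w5.pkl','wb'))
w4=pickle.load(open('w4.pkl','rb'));M=lambda s:cv2.convertScaleAbs(cv2.resize(s['img'][150:420,160:390],(395,464),interpolation=cv2.INTER_CUBIC),alpha=1.5)
save('w5',np.hstack([M(w4),M(w)]))
E
```

```text
clock: 6.95
eef_pos: [0.5147, 0.2856, 0.0812]
tool_rot: [0.0, -0.018, 1.0, 0.0]
force: [1.0, 0.9, 3.7]
finger_gap: 0.0538
grip_force: 50.4
clock: 7.15
eef_pos: [0.514, 0.2852, 0.0825]
tool_rot: [-0.0, -0.018, 1.0, -0.0]
force: [0.4, 0.6, -1.8]
finger_gap: 0.0539
grip_force: 50.0
clock: 7.55
eef_pos: [0.5146, 0.2855, 0.0892]
tool_rot: [0.0, -0.018, 1.0, 0.0]
force: [0.9, 0.6, -2.0]
finger_gap: 0.0541
grip_force: 50.0
```

View pics/w5.png

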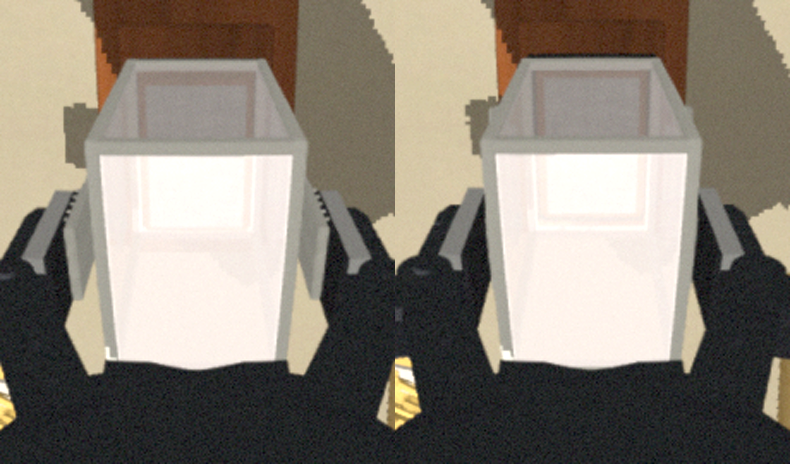

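```bash
python3 -m crank '0 0 -0.3 0;0 0 -0.5 0;0 0 -0.7 0;0 0 -1 0;0 0 -1 0'; python3 -m crank '0 0 -1 0;0 0 -1 0;0 0 -1 0;0 0 -1 0;0 0 0 0'
for i in 1; do :; done
python3 -m crank '0 -0.5 0 0;0 -1 0 0;0 -1 0 0;0 -1 0 0;0 -1 0 0';python3 -m crank '0.1 -1 0 0;0.1 -1 0 0;0.1 -1 0 0;0.1 -1 0 0;0.1 -1 0 0';python3 -m crank '0 -1 0 0;0 -1 0 0;0 -1 0 0;0 -1 0 0;0 -1 0 0';python3 -m crank '0 -1 0 0;0 -1 0 0;0 -1 0 0;0 -1 0 0;0 -1 0 0';python3 -m crank '0 -1 0 0;0 -1 0 0;0 -1 0 0;0 -1 0 0;0 -1 0 0'
```

```text
clock: 8.1
eef_pos: [0.5146, 0.2855, 0.1608]
tool_rot: [0.0, -0.018, 1.0, 0.0]
force: [0.5, 0.5, -1.4]
finger_gap: 0.0541
grip_force: 50.0
clock: 8.6
eef_pos: [0.5162, 0.2864, 0.2432]
tool_rot: [0.003, -0.018, 1.0, 0.002]
force: [0.4, 0.4, -0.7]
finger_gap: 0.0539
grip_force: 50.0
clock: 9.1
eef_pos: [0.5167, 0.1937, 0.2375]
tool_rot: [-0.001, -0.018, 1.0, -0.001]
force: [-0.3, 0.3, -1.3]
finger_gap: 0.0542
grip_force: 50.0
clock: 9.6
eef_pos: [0.51, 0.0935, 0.2375]
tool_rot: [-0.001, -0.018, 1.0, -0.0]
force: [0.6, -0.2, -1.9]
finger_gap: 0.0544
grip_force: 50.0
clock: 10.1
eef_pos: [0.5136, -0.0062, 0.2375]
tool_rot: [-0.001, -0.018, 1.0, -0.0]
force: [0.3, 0.2, -2.5]
finger_gap: 0.0539
grip_force: 50.0
clock: 10.6
eef_pos: [0.5172, -0.1059, 0.2375]
tool_rot: [-0.001, -0.018, 1.0, 0.0]
force: [0.4, 0.6, -2.4]
finger_gap: 0.0542
grip_force: 50.0
clock: 11.1
eef_pos: [0.5207, -0.2056, 0.2375]
tool_rot: [-0.001, -0.018, 1.0, 0.0]
force: [0.5, -0.3, -0.9]
finger_gap: 0.0544
grip_force: 50.0
```

```bash
python3 -m crank '0 -0.5 0 0;0 0 0 -0.4;0 0 0 -0.8;0 0 0 -0.4;0 0 0 0'; python3 -m crank '0 0 0 0;0 0 0 0;0 0 0 0'; python3 - <<'E'
from h import *
w=snap('wrist');pickle.dump(w,open('w6.pkl','wb'))
for q in('stand_b','shaker','cover'):print(q,[([int(x) for x in b['extent']],round(b['confidence'],2)) for b in arm.boxes_of(q,'wrist')])
x,y=273,110
im=w['img'][10:220,140:420];save('w6',cv2.resize(cv2.convertScaleAbs(im,alpha=1.3),(784,588),interpolation=cv2.INTER_CUBIC))
E
```

```text
clock: 11.6
eef_pos: [0.5217, -0.2144, 0.2381]
tool_rot: [-0.001, -0.088, 0.996, 0.0]
force: [0.5, 0.4, -1.1]
finger_gap: 0.054
grip_force: 50.0
clock: 11.9
eef_pos: [0.5224, -0.2145, 0.2388]
tool_rot: [-0.0, -0.088, 0.996, 0.0]
force: [0.1, 0.6, -2.0]
finger_gap: 0.0544
grip_force: 50.0
stand_b [([250, 61, 72, 96], 0.86), ([510, 99, 49, 83], 0.8), ([540, 196, 19, 67], 0.7), ([330, 335, 7, 30], 0.54)]
shaker [([266, 97, 42, 33], 0.55)]
cover [([210, 187, 125, 175], 0.81)]
```

View pics/w6.png

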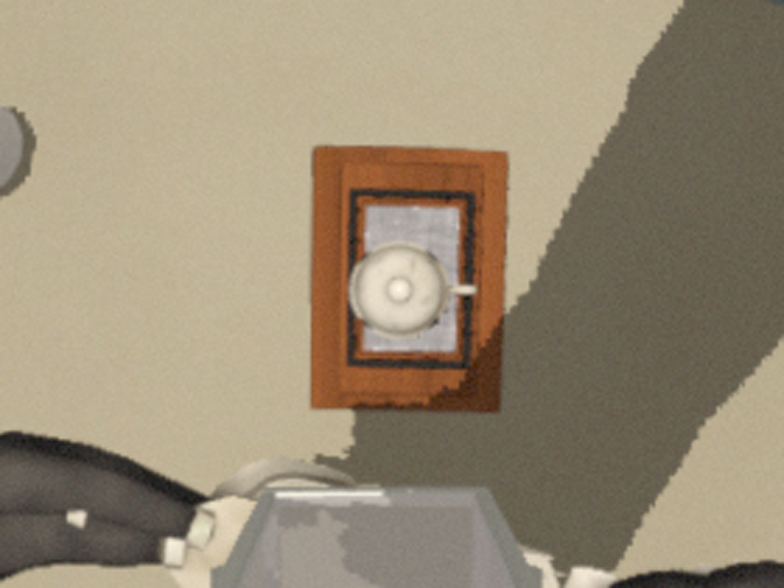

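```bash
cat > m.py <<'E'
from h import *
w=pickle.load(open('w6.pkl','rb'))
f=lambda L:[((X+.5)/2.8-.5+140,(Y+.5)/2.8-.5+10) for X,Y in L]
for n,L,z in(('foot',[(313,147),(508,153),(499,411),(311,408)],.005),('seal',[(350,190),(474,192),(469,367),(348,365)],.029),('board',[(344,162),(484,165),(478,395),(340,395)],.024),('pad',[(354,196),(468,198),(464,361),(352,359)],.034)):
    p=unproj(w,f(L),z)*1000;print(n,p[:,:2].round(1).tolist(),p.mean(0).round(1),cv2.minAreaRect(p[:,:2].astype(np.float32)))
for n,pt,zs in(('knob',(400,289),[.096]),('tip',(476,290),[.05,.065,.08]),('left',(350,289),[.06,.075])):
    for z in zs:print(n,z,unproj(w,f([pt]),z)[0].round(4))
c=wcloud(w);print(c[int(10+290/2.8),int(140+466/2.8)],c[int(10+290/2.8),int(140+458/2.8)],c[int(10+289/2.8),int(140+400/2.8)],c[int(10+240/2.8),int(140+400/2.8)])
C=-w['R'].T@w['t'];print(C)
E
python3 m.py
```

```text
foot [[396.4, -261.5], [384.4, -184.8], [489.3, -168.4], [501.8, -244.5]] [ 443.  -214.8    5. ] ((442.8777160644531, -214.66099548339844), (106.78950500488281, 77.64308166503906), 9.178116798400879)
seal [[413.7, -242.9], [405.9, -197.4], [472.0, -186.9], [479.4, -232.2]] [ 442.8 -214.9   29. ] ((442.6874084472656, -214.82814025878906), (67.00575256347656, 46.111663818359375), 9.202110290527344)
board [[402.8, -247.2], [394.2, -195.1], [482.5, -180.8], [492.0, -233.4]] [ 442.9 -214.1   24. ] ((443.0777587890625, -214.24937438964844), (90.42698669433594, 53.40416717529297), 9.214473724365234)
pad [[416.1, -240.8], [409.2, -199.6], [469.7, -189.8], [476.5, -231.1]] [ 442.9 -215.3   34. ] ((442.8299255371094, -215.3563232421875), (61.391387939453125, 41.80673599243164), 9.206084251403809)
knob 0.096 [ 0.4472 -0.2199  0.096 ]
tip 0.05 [ 0.4428 -0.1922  0.05  ]
tip 0.065 [ 0.4429 -0.1938  0.065 ]
tip 0.08 [ 0.443  -0.1955  0.08  ]
left 0.06 [ 0.4503 -0.2356  0.06  ]
left 0.075 [ 0.4501 -0.2353  0.075 ]
[ 0.44339345 -0.19789676  0.07109647] [ 0.44394275 -0.200851    0.07360674] [ 0.44736155 -0.22033447  0.09622423] [ 0.42917821 -0.2219878   0.03405841]
[ 0.44567492 -0.22780142  0.37443961]
```

```bash
python3 - <<'E'
from h import *
r=np.deg2rad(9.2);Rz=np.array([[np.cos(r),-np.sin(r)],[np.sin(r),np.cos(r)]])
for n in('w6','scene','top'):
    s=pickle.load(open(n+'.pkl','rb'));c=(wcloud if n=='w6' else cloud)(s)
    l=(c[...,:2]-[.4429,-.2148])@Rz*1000;z=c[...,2]*1000
    m=(np.abs(l).max(-1)<45)&(z>45)&(z<110)
    print(n,m.sum(),np.percentile(l[m],[0,2,50,98,100],0).round(1).tolist())
    if n=='w6':
        v,u=np.nonzero(m)
        g=np.full((16,16),0)
        for (x,y),zz in zip(l[m],z[m]):
            i,j=int((x+32)//4),int((y+32)//4)
            if 0<=i<16 and 0<=j<16:g[i,j]=max(g[i,j],zz)
        print('rows x -32.., cols y -32..');print(g)
    if n=='scene':
        for a,b in zip(l[m],z[m]):print(a.round(0),int(b),end=' ')
E
```

```text
w6 981 [[-11.8, -21.0], [-10.0, -19.2], [3.5, -5.4], [18.1, 13.6], [19.2, 19.6]]
rows x -32.., cols y -32..
[[ 0  0  0  0  0  0  0  0  0  0  0  0  0  0  0  0]
 [ 0  0  0  0  0  0  0  0  0  0  0  0  0  0  0  0]
 [ 0  0  0  0  0  0  0  0  0  0  0  0  0  0  0  0]
 [ 0  0  0  0  0  0  0  0  0  0  0  0  0  0  0  0]
 [ 0  0  0  0  0  0  0  0  0  0  0  0  0  0  0  0]
 [ 0  0  0  0 82 86 87 87 86 78  0  0  0  0  0  0]
 [ 0  0  0 82 89 91 92 91 89 86  0  0  0  0  0  0]
 [ 0  0 77 88 91 94 94 93 92 90 80  0  0  0  0  0]
 [ 0  0 79 90 93 97 97 96 92 90 82 73 72  0  0  0]
 [ 0  0 80 89 92 96 97 96 92 89 82 72 72  0  0  0]
 [ 0  0 78 88 90 92 93 93 90 88 80  0  0  0  0  0]
 [ 0  0  0 84 88 90 91 90 89 83  0  0  0  0  0  0]
 [ 0  0  0  0 82 86 87 87 83  0  0  0  0  0  0  0]
 [ 0  0  0  0  0  0  0  0  0  0  0  0  0  0  0  0]
 [ 0  0  0  0  0  0  0  0  0  0  0  0  0  0  0  0]
 [ 0  0  0  0  0  0  0  0  0  0  0  0  0  0  0  0]]
scene 161 [[-14.6, -20.1], [-12.3, -18.6], [-4.0, -9.6], [11.7, 18.2], [17.4, 23.6]]
[8. 4.] 90 [10.  2.] 90 [2. 6.] 89 [3. 3.] 91 [-2. -4.] 99 [ 2. -4.] 96 [ 3. -7.] 97 [ 9. 
[... 1591 characters left out ...]
 66 [  3. -19.] 65 [-6.  6.] 52 [-11.  -1.] 60 [-9. -4.] 61 [-12. -10.] 67 [-11. -13.] 69 [ -6. -12.] 64 [ -5. -14.] 65 [ -4. -18.] 67 [  2. -17.] 61 [  4. -18.] 61 [-11.  -2.] 57 [-10.  -5.] 59 [-11.  -9.] 63 [ -8. -10.] 60 [ -7. -13.] 61 [ -4. -14.] 60 [ -1. -15.] 58 [  3. -16.] 56 [  8. -15.] 51 [-10.  -1.] 52 [-10.  -5.] 54 [-11.  -9.] 58 [ -8. -10.] 56 [ -7. -13.] 58 [ -5. -15.] 58 [ -1. -15.] 55 [  2. -17.] 54 [-8. -3.] 47 [-8. -7.] 50 [ -7. -10.] 52 [ -5. -12.] 51 [ -5. -15.] 53 [  0. -15.] 49 [  4. -15.] 46 [-9. -4.] 45 [-9. -8.] 48 [-7. -9.] 47 [ -4. -11.] 45 [ -2. -13.] 46 [  0. -15.] 45 [  2. -16.] 45 top 72 [[-18.7, -22.3], [-11.6, -19.2], [2.5, -3.8], [15.5, 13.8], [17.0, 18.5]]
```

The cover cannot go on yet. The picture shows the shaker in the middle of stand_b (crop about 400,290) with its handle pointing right (476,290), across the stand's short side. That makes it 43 mm wide against 42 mm inside the cover. I'll rest the cover loosely back on stand_a's seal, turn the shaker a quarter turn, then continue.

```bash
python3 -m crank '0 0.5 0 0.4;0 1 0 0.8;0 1 0 0.4;0 1 0 0;0 1 0 0'; python3 -m crank '0 1 0 0;0 1 0 0;0 1 0 0;0 1 0 0;0 1 0 0'; python3 -m crank '0 1 0 0;0 1 0 0;0 1 0 0;0 1 0 0;0 1 0 0'; python3 -m crank '-0.1 1 0 0;-0.1 1 0 0;-0.1 1 0 0;-0.1 1 0 0;-0.1 1 0 0'; python3 -m crank '0 1 1 0;0 1 1 0;0 1 1 0;0 1 1 0;0 0 0 0'; python3 -m crank '0 0 0 0'
```

```text
clock: 12.6
eef_pos: [0.515, -0.1244, 0.239]
tool_rot: [0.0, -0.018, 1.0, -0.0]
force: [-0.1, 0.4, -1.6]
finger_gap: 0.0539
grip_force: 50.0
clock: 13.1
eef_pos: [0.5114, -0.0243, 0.239]
tool_rot: [0.0, -0.018, 1.0, -0.0]
force: [-0.4, -0.0, -2.0]
finger_gap: 0.0543
grip_force: 50.0
clock: 13.6
eef_pos: [0.5078, 0.0756, 0.239]
tool_rot: [0.0, -0.018, 1.0, 0.0]
force: [0.8, 0.7, -1.4]
finger_gap: 0.0543
grip_force: 50.0
clock: 14.1
eef_pos: [0.5143, 0.176, 0.239]
tool_rot: [0.0, -0.018, 1.0, 0.0]
force: [-0.2, -0.3, -0.8]
finger_gap: 0.0539
grip_force: 50.0
clock: 14.6
eef_pos: [0.5094, 0.2563, 0.156]
tool_rot: [-0.002, -0.019, 1.0, -0.001]
force: [-0.4, -0.5, -2.2]
finger_gap: 0.0539
grip_force: 50.0
clock: 14.7
eef_pos: [0.5109, 0.255, 0.1586]
tool_rot: [-0.001, -0.019, 1.0, -0.0]
force: [0.4, -0.2, -1.9]
finger_gap: 0.0543
grip_force: 50.0
```

```bash
python3 -m crank '-0.2 0.75 0.5 0;0 0.73 0.5 0;0 0 0 0;0 0 0 0'
```

```text
clock: 15.1
eef_pos: [0.514, 0.285, 0.1385]
tool_rot: [-0.0, -0.018, 1.0, -0.0]
force: [-0.7, 0.2, -0.9]
finger_gap: 0.0545
grip_force: 50.0
```

```bash
python3 -m crank '-0.03 0.03 0.9 0;0 0 0.9 0;0 0 0.5 0;0 0 0.25 0;0 0 0 0'; python3 -m crank '0 0 0.1 0;0 0 0.1 0;0 0 0 0'
```

```text
clock: 15.6
eef_pos: [0.5146, 0.2851, 0.0876]
tool_rot: [-0.0, -0.018, 1.0, -0.0]
force: [-0.2, -0.7, -1.7]
finger_gap: 0.0543
grip_force: 50.0
clock: 15.9
eef_pos: [0.515, 0.2855, 0.0842]
tool_rot: [0.0, -0.018, 1.0, 0.0]
force: [-0.3, 0.9, -2.1]
finger_gap: 0.0543
grip_force: 50.0
```

```bash
python3 -m crank '0 0 0.1 0;0 0 0 0'; python3 -m crank '0 0 0 0;0 0 0 0' 0.72;  python3 -m crank '0 0 0 0;0 0 0 0' 1
```

```text
clock: 16.1
eef_pos: [0.5148, 0.2854, 0.0818]
tool_rot: [-0.0, -0.018, 1.0, -0.0]
force: [-0.8, -0.6, -1.8]
finger_gap: 0.0541
grip_force: 50.0
clock: 16.3
eef_pos: [0.515, 0.2855, 0.0822]
tool_rot: [0.0, -0.018, 1.0, 0.0]
force: [0.4, 0.2, 0.4]
finger_gap: 0.0616
grip_force: 0.0
clock: 16.5
eef_pos: [0.515, 0.2855, 0.0821]
tool_rot: [0.0, -0.018, 1.0, 0.0]
force: [0.7, -0.1, 0.4]
finger_gap: 0.0854
grip_force: 0.0
```

```bash
python3 - <<'E'
import numpy as np
d=np.array([-.0678,-.5054]);a=92.06;N=23;rows=[]
for i in range(N):
    r=np.deg2rad(a);y=np.array([-np.sin(r),np.cos(r)]);x=np.array([-np.cos(r),-np.sin(r)])
    # note x=y cross z(down)
    st=d/N; t=.92 if i<18 else 0
    rows.append('%.2f %.2f 0 %.2f'%(st@x/.02,st@y/.02,t)); a-=t*5
for i in range(0,N,5):print(';'.join(rows[i:i+5]))
print(a)
E
python3 -m crank '0 0 -0.5 0;0 0 -1 0;0 0 -1 0;0 0 -1 0;0 0 -1 0'
```

```text
1.09 0.19 0 0.92;1.10 0.10 0 0.92;1.11 0.01 0 0.92;1.11 -0.08 0 0.92;1.10 -0.17 0 0.92
1.08 -0.26 0 0.92;1.05 -0.34 0 0.92;1.02 -0.42 0 0.92;0.99 -0.50 0 0.92;0.94 -0.58 0 0.92
0.89 -0.66 0 0.92;0.84 -0.73 0 0.92;0.78 -0.79 0 0.92;0.71 -0.85 0 0.92;0.64 -0.90 0 0.92
0.57 -0.95 0 0.92;0.49 -1.00 0 0.92;0.41 -1.03 0 0.92;0.32 -1.06 0 0.00;0.32 -1.06 0 0.00
0.32 -1.06 0 0.00;0.32 -1.06 0 0.00;0.32 -1.06 0 0.00
9.26000000000002
clock: 17.0
eef_pos: [0.5149, 0.2855, 0.1736]
tool_rot: [0.0, -0.018, 1.0, 0.0]
force: [-0.1, 0.1, -0.1]
finger_gap: 0.0853
grip_force: 0.0
```

```bash
cat > plan.py <<'E'
import numpy as np,sys
dx,dy,a,turn,N,NT=map(float,sys.argv[1:]);N=int(N);d=np.array([dx,dy]);rows=[]
for i in range(N):
    t=turn/NT if i<NT else 0   # world degrees
    r=np.deg2rad(a);y=np.array([np.cos(r),np.sin(r)]);x=np.array([-y[1],y[0]]);st=d/N
    rows.append('%.2f %.2f 0 %.2f'%(st@x/.02,st@y/.02,-t/5)); a+=t
for i in range(0,N,5):print(';'.join(rows[i:i+5]))
E
python3 plan.py -.0678 -.5054 92.06 -82.8 27 18
```

```text
0.16 -0.93 0 0.92;0.08 -0.94 0 0.92;0.01 -0.94 0 0.92;-0.07 -0.94 0 0.92;-0.14 -0.93 0 0.92
-0.22 -0.92 0 0.92;-0.29 -0.90 0 0.92;-0.36 -0.87 0 0.92;-0.43 -0.84 0 0.92;-0.50 -0.80 0 0.92
-0.56 -0.76 0 0.92;-0.62 -0.71 0 0.92;-0.67 -0.66 0 0.92;-0.72 -0.61 0 0.92;-0.77 -0.55 0 0.92
-0.81 -0.48 0 0.92;-0.85 -0.42 0 0.92;-0.88 -0.35 0 0.92;-0.90 -0.27 0 0.00;-0.90 -0.27 0 0.00
-0.90 -0.27 0 0.00;-0.90 -0.27 0 0.00;-0.90 -0.27 0 0.00;-0.90 -0.27 0 0.00;-0.90 -0.27 0 0.00
-0.90 -0.27 0 0.00;-0.90 -0.27 0 0.00
```

```bash
python3 -m crank '0.16 -0.93 0 0.92;0.08 -0.94 0 0.92;0 -0.94 0 0.92;-0.07 -0.94 0 0.92;-0.14 -0.93 0 0.92'; python3 -m crank '-0.22 -0.92 0 0.92;-0.29 -0.9 0 0.92;-0.36 -0.87 0 0.92;-0.43 -0.84 0 0.92;-0.5 -0.8 0 0.92'; python3 -m crank '-0.56 -0.76 0 0.92;-0.62 -0.71 0 0.92;-0.67 -0.66 0 0.92;-0.72 -0.61 0 0.92;-0.77 -0.55 0 0.92'; python3 -m crank '-0.81 -0.48 0 0.92;-0.85 -0.42 0 0.92;-0.88 -0.35 0 0.92;-0.9 -0.27 0 0;-0.9 -0.27 0 0'; python3 -m crank '-0.9 -0.27 0 0;-0.9 -0.27 0 0;-0.9 -0.27 0 0;-0.9 -0.27 0 0;-0.9 -0.27 0 0'; python3 -m crank '-0.9 -0.27 0 0;-0.9 -0.27 0 0;0 0 0 0;0 0 0 0'
cat > loc.py <<'E'
from h import *
import sys
n=sys.argv[1];s=snap('wrist');pickle.dump(s,open(n+'.pkl','wb'));c=wcloud(s);z=c[...,2]
m=(np.hypot(c[...,0]-.445,c[...,1]+.218)<.045)&(z>.083)&(z<.105)
for lo in(.083,.094):
    p=c[m&(z>lo)];print(lo,len(p),cv2.minAreaRect((p[:,:2]*1000).astype(np.float32)),p[:,:2].mean(0).round(4))
h=c[(np.hypot(c[...,0]-.445,c[...,1]+.218)<.04)&(z>.062)&(z<.076)];h=h[np.hypot(h[:,0]-.447,h[:,1]+.22)>.019];print('handle',len(h),h.mean(0).round(4) if len(h) else '')
st=arm.sense();print(st['eef_pos'],st['tool_rot'].round(3))
E
python3 loc.py w7
```

```text
clock: 17.5
eef_pos: [0.5026, 0.1914, 0.1728]
tool_rot: [0.0, 0.183, 0.983, 0.0]
force: [-0.2, -0.5, -0.5]
finger_gap: 0.0858
grip_force: 0.0
clock: 18.0
eef_pos: [0.4902, 0.0977, 0.1728]
tool_rot: [0.0, 0.375, 0.927, 0.0]
force: [-0.1, 0.3, -0.4]
finger_gap: 0.0853
grip_force: 0.0
clock: 18.5
eef_pos: [0.4776, 0.0042, 0.1728]
tool_rot: [0.0, 0.553, 0.833, 0.0]
force: [-0.6, 0.1, 0.4]
finger_gap: 0.0849
grip_force: 0.0
clock: 19.0
eef_pos: [0.4651, -0.0894, 0.1728]
tool_rot: [0.0, 0.648, 0.762, 0.0]
force: [-0.8, -0.1, -0.2]
finger_gap: 0.0854
grip_force: 0.0
clock: 19.5
eef_pos: [0.453, -0.1826, 0.1728]
tool_rot: [0.0, 0.648, 0.762, 0.0]
force: [1.5, 0.7, -0.0]
finger_gap: 0.0851
grip_force: 0.0
clock: 19.9
eef_pos: [0.4481, -0.219, 0.1724]
tool_rot: [0.0, 0.648, 0.762, 0.0]
force: [-0.2, -1.3, -0.3]
finger_gap: 0.0854
grip_force: 0.0
0.083 1048 ((446.8056640625, -218.7562713623047), (26.42266845703125, 25.797775268554688), 9.248881340026855) [ 0.4467 -0.2175]
0.094 104 ((447.3057861328125, -219.92584228515625), (7.1486616134643555, 8.58310604095459), 67.6835708618164) [ 0.447  -0.2196]
handle 47 [ 0.4429 -0.1973  0.0707]
[ 0.44808903 -0.21863335  0.17228476] [0.    0.648 0.762 0.   ]
```

```bash
python3 -m crank '0 -0.06 1 0;0 0 1 0;0 0 1 0;0 0 1 0;0 0 1 0' ; python3 -m crank '0 0 0.6 0;0 0 0 0;0 0 0 0'; python3 -m crank '0 0 0 0;0 0 0 0;0 0 0 0;0 0 0 0' 0.3
```

```text
clock: 20.45
eef_pos: [0.4471, -0.2182, 0.0714]
tool_rot: [0.0, 0.647, 0.762, 0.0]
force: [-0.1, -0.5, -0.4]
finger_gap: 0.0854
grip_force: 0.0
clock: 20.75
eef_pos: [0.4471, -0.2189, 0.0604]
tool_rot: [0.0, 0.647, 0.762, 0.0]
force: [0.2, -0.3, -0.3]
finger_gap: 0.0855
grip_force: 0.0
clock: 21.15
eef_pos: [0.4473, -0.2195, 0.0607]
tool_rot: [0.001, 0.648, 0.762, 0.0]
force: [-3.0, 1.8, 12.2]
finger_gap: 0.0302
grip_force: 58.7
```

```bash
python3 -m crank '0 0 -0.2 0;0 0 -0.1 -0.5;0 0 0 -0.95;0 0 0 -0.95;0 0 0 -0.95';python3 -m crank '0 0 0 -0.95;0 0 0 -0.95;0 0 0 -0.95;0 0 0 -0.95;0 0 0 -0.95';python3 -m crank '0 0 0 -0.95;0 0 0 -0.95;0 0 0 -0.95;0 0 0 -0.95;0 0 0 -0.95';python3 -m crank '0 0 0 -0.95;0 0 0 -0.95;0 0 0 -0.95;0 0 0 -0.95;0 0 0 -0.4';python3 -m crank '0 0.25 0 0;0 0 0 0;0 0 0 0'
```

```text
clock: 21.65
eef_pos: [0.4468, -0.2192, 0.066]
tool_rot: [-0.0, 0.528, 0.849, -0.0]
force: [-0.4, 0.1, -0.7]
finger_gap: 0.0298
grip_force: 59.3
clock: 22.15
eef_pos: [0.4468, -0.2192, 0.066]
tool_rot: [-0.0, 0.342, 0.94, 0.0]
force: [0.2, 0.2, -0.6]
finger_gap: 0.0301
grip_force: 59.3
clock: 22.65
eef_pos: [0.4468, -0.2192, 0.066]
tool_rot: [-0.0, 0.142, 0.99, 0.0]
force: [-0.4, 0.4, -0.7]
finger_gap: 0.0303
grip_force: 59.3
clock: 23.15
eef_pos: [0.4468, -0.2192, 0.066]
tool_rot: [-0.0, -0.041, 0.999, 0.0]
force: [-0.4, 0.2, -0.6]
finger_gap: 0.0303
grip_force: 59.3
clock: 23.45
eef_pos: [0.4464, -0.214, 0.066]
tool_rot: [0.0, -0.039, 0.999, 0.0]
force: [0.6, -0.1, -0.3]
finger_gap: 0.0301
grip_force: 59.3
```

```bash
python3 -m crank '-0.05 0 0 -0.95;0 0 0.15 0;0 0 0.07 0;0 0 0 0'; python3 -m crank '0 0 0.03 0;0 0 0 0'
```

```text
clock: 23.85
eef_pos: [0.4471, -0.214, 0.0611]
tool_rot: [-0.0, -0.08, 0.997, 0.0]
force: [0.2, -0.0, -0.0]
finger_gap: 0.0299
grip_force: 59.3
clock: 24.05
eef_pos: [0.4474, -0.2142, 0.0609]
tool_rot: [-0.0, -0.081, 0.997, -0.0]
force: [0.9, 0.3, -1.1]
finger_gap: 0.03
grip_force: 59.3
```

```bash
python3 -m crank '0 0 0.05 0;0 0 0 0'; python3 -m crank '0 0 0.05 0;0 0 0 0'
```

```text
clock: 24.25
eef_pos: [0.4476, -0.2142, 0.0607]
tool_rot: [0.0, -0.081, 0.997, -0.0]
force: [-3.2, 0.9, 8.5]
finger_gap: 0.0298
grip_force: 60.4
clock: 24.45
eef_pos: [0.4476, -0.2142, 0.0607]
tool_rot: [0.0, -0.081, 0.997, -0.0]
force: [-5.5, 2.7, 19.0]
finger_gap: 0.0302
grip_force: 61.7
```

```bash
python3 -m crank '0 0 -0.08 0;0 0 0 0;0 0 0 0' 0.5; python3 -m crank '0 0 -0.5 0;0 0 -1 0;0 0 -1 0;0 0 -1 0;0 0 -1 0' 1; python3 -m crank '0 0 -1 0;0 0 0 0;0 0 0 0'; python3 loc.py w8; python3 - <<'E'
from h import *
s=pickle.load(open('w8.pkl','rb'));P=wproj(s,[[.4429,-.2148,.03]])[0];x,y=int(P[0]),int(P[1]);print(P);y=max(y,90);y=min(y,330)
save('w8',cv2.resize(cv2.convertScaleAbs(s['img'][y-90:y+90,x-120:x+120],alpha=1.3),(800,600),interpolation=cv2.INTER_CUBIC));print(x-120,y-90)
E
```

```text
clock: 24.75
eef_pos: [0.4475, -0.2142, 0.0604]
tool_rot: [0.0, -0.081, 0.997, -0.0]
force: [-0.5, -0.5, 0.3]
finger_gap: 0.0426
grip_force: 0.0
clock: 25.25
eef_pos: [0.4474, -0.2141, 0.1518]
tool_rot: [0.0, -0.081, 0.997, -0.0]
force: [0.7, -0.9, -0.7]
finger_gap: 0.0853
grip_force: 0.0
clock: 25.55
eef_pos: [0.4477, -0.2143, 0.1708]
tool_rot: [0.0, -0.081, 0.997, -0.0]
force: [-0.4, -0.5, 0.1]
finger_gap: 0.0856
grip_force: 0.0
0.083 1070 ((448.2255554199219, -214.21176147460938), (26.713871002197266, 26.303298950195312), 56.33310317993164) [ 0.4465 -0.2146]
0.094 109 ((449.03973388671875, -214.2898712158203), (8.373502731323242, 8.34449577331543), 8.918792724609375) [ 0.4485 -0.2146]
handle 38 [ 0.4263 -0.2176  0.0698]
[ 0.44715926 -0.21400219  0.17007903] [-0.    -0.081  0.997  0.   ]
[273.71986336 193.35745331]
153 103
```

View pics/w8.png

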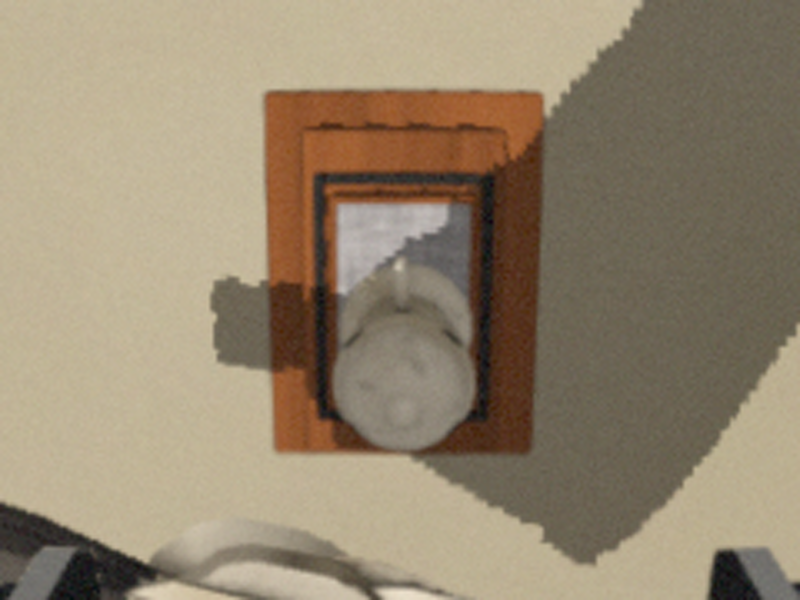

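```bash
python3 - <<'E'
from h import *
w=pickle.load(open('w8.pkl','rb'));k=10/3
f=lambda L:[((X+.5)/k-.5+153,(Y+.5)/k-.5+103) for X,Y in L]
for n,L,z in(('foot',[(265,92),(543,93),(531,452),(275,453)],.005),('seal',[(316,174),(494,176),(487,420),(320,418)],.029)):
    p=unproj(w,f(L),z)*1000;print(n,p.mean(0).round(1),cv2.minAreaRect(p[:,:2].astype(np.float32)))
c=wcloud(w);z=c[...,2];m=(np.hypot(c[...,0]-.445,c[...,1]+.215)<.04)&(z>.045)&(z<.11)
r=np.deg2rad(9.2);l=(c[m][:,:2]-[.4429,-.2148])@np.array([[np.cos(r),-np.sin(r)],[np.sin(r),np.cos(r)]])*1e3
print(np.percentile(l,[0,1,50,99,100],0).round(1).tolist())
M=np.array([[0,-.952,-.305],[1,0,0],[0,-.305,.952]]);C=-w['R'].T@w['t'];T=w['R'].T@M.T;print('tcp at snap',(C-T@np.array([.0781,.0003,-.1356])).round(4),np.degrees(np.arctan2(T[1,1],T[0,1])))
E
python3 plan.py .0677 .4997 99.3 -7.2 26 4
```

```text
foot [ 442.7 -214.9    5. ] ((442.828369140625, -214.81631469726562), (107.65333557128906, 77.46915435791016), 9.019341468811035)
seal [ 442.6 -214.7   29. ] ((442.6385803222656, -214.67080688476562), (67.3991928100586, 45.892181396484375), 8.872869491577148)
[[-20.1, -15.5], [-18.2, -14.6], [0.3, -0.5], [17.1, 14.3], [19.6, 15.2]]
tcp at snap [ 0.4479 -0.2142  0.1709] 99.22972188402127
-0.28 0.93 0 0.36;-0.25 0.94 0 0.36;-0.22 0.94 0 0.36;-0.20 0.95 0 0.36;-0.17 0.96 0 0.00
-0.17 0.96 0 0.00;-0.17 0.96 0 0.00;-0.17 0.96 0 0.00;-0.17 0.96 0 0.00;-0.17 0.96 0 0.00
-0.17 0.96 0 0.00;-0.17 0.96 0 0.00;-0.17 0.96 0 0.00;-0.17 0.96 0 0.00;-0.17 0.96 0 0.00
-0.17 0.96 0 0.00;-0.17 0.96 0 0.00;-0.17 0.96 0 0.00;-0.17 0.96 0 0.00;-0.17 0.96 0 0.00
-0.17 0.96 0 0.00;-0.17 0.96 0 0.00;-0.17 0.96 0 0.00;-0.17 0.96 0 0.00;-0.17 0.96 0 0.00
-0.17 0.96 0 0.00
```

```bash
python3 -m crank '-0.28 0.93 0 0.36;-0.25 0.94 0 0.36;-0.22 0.94 0 0.36;-0.2 0.95 0 0.36;-0.17 0.96 0 0'; python3 -m crank '-0.17 0.96 0 0;-0.17 0.96 0 0;-0.17 0.96 0 0;-0.17 0.96 0 0;-0.17 0.96 0 0';python3 -m crank '-0.17 0.96 0 0;-0.17 0.96 0 0;-0.17 0.96 0 0;-0.17 0.96 0 0;-0.17 0.96 0 0';python3 -m crank '-0.17 0.96 0 0;-0.17 0.96 0 0;-0.17 0.96 0 0;-0.17 0.96 0 0;-0.17 0.96 0 0';python3 -m crank '-0.17 0.96 0 0;-0.17 0.96 0 0;-0.17 0.96 0 0;-0.17 0.96 0 0;-0.17 0.96 0 0';python3 -m crank '-0.17 0.96 0 0;0 0 0 0;0 0 0 0'
cat > locc.py <<'E'
from h import *
import sys
w=snap('wrist');pickle.dump(w,open(sys.argv[1]+'.pkl','wb'));c=wcloud(w);m=(np.abs(c[...,0]-.5145)<.06)&(np.abs(c[...,1]-.286)<.05)
k=m&(c[...,2]>.1)&(c[...,2]<.113);p=c[k];print(k.sum(),np.median(p,0).round(4),cv2.minAreaRect((p[:,:2]*1000).astype(np.float32)))
M=np.array([[0,-.952,-.305],[1,0,0],[0,-.305,.952]]);C=-w['R'].T@w['t'];T=w['R'].T@M.T;print('tcp at snap',(C-T@np.array([.0781,.0003,-.1356])).round(4),np.degrees(np.arctan2(T[1,1],T[0,1])))
E
python3 locc.py w9
```

```text
clock: 26.1
eef_pos: [0.4595, -0.1169, 0.1692]
tool_rot: [-0.001, -0.018, 1.0, 0.0]
force: [0.1, -0.7, -0.2]
finger_gap: 0.0856
grip_force: 0.0
clock: 26.6
eef_pos: [0.473, -0.0205, 0.1692]
tool_rot: [-0.001, -0.018, 1.0, 0.0]
force: [0.7, -0.6, 0.1]
finger_gap: 0.0854
grip_force: 0.0
clock: 27.1
eef_pos: [0.4865, 0.0759, 0.1691]
tool_rot: [-0.001, -0.018, 1.0, -0.0]
force: [-0.4, -0.1, -0.4]
finger_gap: 0.0851
grip_force: 0.0
clock: 27.6
eef_pos: [0.5001, 0.1722, 0.169]
tool_rot: [-0.001, -0.018, 1.0, -0.0]
force: [-0.0, -0.1, -0.6]
finger_gap: 0.0853
grip_force: 0.0
clock: 28.1
eef_pos: [0.5141, 0.2691, 0.1695]
tool_rot: [-0.001, -0.018, 1.0, -0.0]
force: [1.0, -0.1, -0.8]
finger_gap: 0.0854
grip_force: 0.0
clock: 28.4
eef_pos: [0.517, 0.288, 0.1701]
tool_rot: [-0.0, -0.019, 1.0, -0.0]
force: [-0.6, -0.3, 0.0]
finger_gap: 0.0854
grip_force: 0.0
7481 [0.5113 0.2861 0.1073] ((514.1651611328125, 286.10614013671875), (69.44422912597656, 59.093929290771484), 2.113356590270996)
tcp at snap [0.5171 0.288  0.1702] 92.08171168307406
```

```bash
python3 -m crank '0.11 -0.11 0.9 0;0 0 1 0;0 0 1 0;0 0 1 0;0 0 0.45 0'; python3 -m crank '0 0 0 0;0 0 0 0'; python3 -m crank '0 0 0 0;0 0 0 0;0 0 0 0' 0.68; python3 -m crank '0 0 0 0;0 0 0 0;0 0 0 0' 0.632
```

```text
clock: 28.95
eef_pos: [0.5139, 0.2839, 0.0818]
tool_rot: [-0.001, -0.018, 1.0, -0.001]
force: [0.5, -1.2, -0.2]
finger_gap: 0.0853
grip_force: 0.0
clock: 29.15
eef_pos: [0.5154, 0.2851, 0.0842]
tool_rot: [0.0, -0.018, 1.0, 0.0]
force: [-1.0, -0.1, -0.4]
finger_gap: 0.0854
grip_force: 0.0
clock: 29.45
eef_pos: [0.5158, 0.2858, 0.0847]
tool_rot: [0.001, -0.018, 1.0, 0.001]
force: [-0.1, -0.5, 4.5]
finger_gap: 0.0581
grip_force: 5.7
clock: 29.75
eef_pos: [0.5159, 0.2858, 0.0849]
tool_rot: [0.001, -0.018, 1.0, 0.0]
force: [-1.5, -0.6, 7.1]
finger_gap: 0.0544
grip_force: 21.3
```

```bash
python3 plan.py -.0721 -.5008 92.06 7 27 4; python3 -m crank '0 0 -0.15 0;0 0 -0.2 0;0 0 -0.5 0;0 0 -1 0;0 0 -1 0' 0.625
```

```text
0.17 -0.92 0 -0.35;0.19 -0.92 0 -0.35;0.22 -0.91 0 -0.35;0.25 -0.90 0 -0.35;0.28 -0.89 0 0.00
0.28 -0.89 0 0.00;0.28 -0.89 0 0.00;0.28 -0.89 0 0.00;0.28 -0.89 0 0.00;0.28 -0.89 0 0.00
0.28 -0.89 0 0.00;0.28 -0.89 0 0.00;0.28 -0.89 0 0.00;0.28 -0.89 0 0.00;0.28 -0.89 0 0.00
0.28 -0.89 0 0.00;0.28 -0.89 0 0.00;0.28 -0.89 0 0.00;0.28 -0.89 0 0.00;0.28 -0.89 0 0.00
0.28 -0.89 0 0.00;0.28 -0.89 0 0.00;0.28 -0.89 0 0.00;0.28 -0.89 0 0.00;0.28 -0.89 0 0.00
0.28 -0.89 0 0.00;0.28 -0.89 0 0.00
clock: 30.25
eef_pos: [0.5145, 0.285, 0.141]
tool_rot: [-0.001, -0.018, 1.0, -0.0]
force: [0.5, 0.3, -1.4]
finger_gap: 0.0538
grip_force: 26.8
```

```bash
python3 -m crank '0.17 -0.92 -1 -0.35;0.19 -0.92 -1 -0.35;0.22 -0.91 -1 -0.35;0.25 -0.9 -1 -0.35;0.28 -0.89 -0.5 0'; python3 -m crank '0.28 -0.89 0 0;0.28 -0.89 0 0;0.28 -0.89 0 0;0.28 -0.89 0 0;0.28 -0.89 0 0'; python3 -m crank '0.28 -0.89 0 0;0.28 -0.89 0 0;0.28 -0.89 0 0;0.28 -0.89 0 0;0.28 -0.89 0 0'; python3 -m crank '0.28 -0.89 0 0;0.28 -0.89 0 0;0.28 -0.89 0 0;0.28 -0.89 0 0;0.28 -0.89 0 0'; python3 -m crank '0.28 -0.89 0 0;0.28 -0.89 0 0;0.28 -0.89 0 0;0.28 -0.89 0 0;0.28 -0.89 0 0'; python3 -m crank '0.28 -0.89 0 0;0.28 -0.89 0 0;0 0 0 0;0 0 0 0;0 0 0 0'
cat > rel.py <<'E'
from h import *
import sys
M=np.array([[0,-.952,-.305],[1,0,0],[0,-.305,.952]])
for n in sys.argv[1:]:
    if n=='new': w=snap('wrist');pickle.dump(w,open('wnew.pkl','wb'))
    else: w=pickle.load(open(n+'.pkl','rb'))
    C=-w['R'].T@w['t'];T=w['R'].T@M.T;tcp=C-T@np.array([.0781,.0003,-.1356])
    l=(wcloud(w)-tcp)@T*1e3
    m=(np.abs(l[...,0])<50)&(np.abs(l[...,1])<29)&(l[...,2]>-60)&(l[...,2]<-15)
    p=l[m];z0=np.median(p[:,2]);q=p[np.abs(p[:,2]-z0)<3];hh=q[:,0]
    print(n,'tcp',tcp.round(4),round(np.degrees(np.arctan2(T[1,1],T[0,1])),2),'roof z',z0.round(1),'x',np.percentile(q[:,0],[.5,99.5]).round(1),'y',np.percentile(q[:,1],[1,99]).round(1),cv2.minAreaRect(q[:,:2].astype(np.float32)))
E
python3 rel.py w6 new; python3 -c "from plant import arm;print(arm.sense()['eef_pos'])"
```

```text
clock: 30.75
eef_pos: [0.5022, 0.1922, 0.2326]
tool_rot: [0.001, -0.079, 0.997, 0.0]
force: [-0.1, 0.0, -1.5]
finger_gap: 0.0534
grip_force: 26.8
clock: 31.25
eef_pos: [0.4875, 0.0993, 0.2303]
tool_rot: [-0.0, -0.079, 0.997, -0.0]
force: [0.4, 0.2, -1.6]
finger_gap: 0.0539
grip_force: 26.8
clock: 31.75
eef_pos: [0.4739, 0.0071, 0.2303]
tool_rot: [-0.0, -0.079, 0.997, 0.0]
force: [0.9, -0.1, -1.3]
finger_gap: 0.054
grip_force: 26.8
clock: 32.25
eef_pos: [0.4602, -0.0851, 0.2303]
tool_rot: [-0.0, -0.079, 0.997, 0.0]
force: [-0.1, 0.3, -1.1]
finger_gap: 0.0536
grip_force: 26.8
clock: 32.75
eef_pos: [0.4466, -0.1773, 0.2303]
tool_rot: [-0.0, -0.079, 0.997, 0.0]
force: [-0.2, -0.3, -1.1]
finger_gap: 0.0538
grip_force: 26.8
clock: 33.25
eef_pos: [0.4416, -0.2128, 0.2303]
tool_rot: [-0.0, -0.079, 0.997, 0.0]
force: [-0.1, 0.0, -1.9]
finger_gap: 0.0536
grip_force: 26.8
w6 tcp [ 0.5226 -0.2144  0.2389] 100.02 roof z -25.7 x [-29.6  35.1] y [-26.6  27.2] ((1.8903942108154297, -0.0048007965087890625), (67.00618743896484, 57.95338821411133), 0.05514243245124817)
new tcp [ 0.4418 -0.2127  0.2304] 99.03 roof z -20.9 x [-31.5  36.3] y [-26.4  26.9] ((1.9906349182128906, -0.06857490539550781), (69.3463134765625, 57.92487716674805), 0.3618433475494385)
[ 0.44177089 -0.21277066  0.23042359]
```

```bash
python3 -m crank '-0.1 -0.11 0 0;0 0 0.7 0;0 0 0.8 0;0 0 0.8 0;0 0 0.8 0'; python3 -m crank '0 0 0.8 0;0 0 0.8 0;0 0 0.8 0;0 0 0.6 0;0 0 0 0'; python3 -m crank '0 0 0 0;0 0 0 0'; python3 rel.py new
```

```text
clock: 33.8
eef_pos: [0.4445, -0.2149, 0.168]
tool_rot: [0.0, -0.08, 0.997, -0.0]
force: [-0.2, -1.3, -1.2]
finger_gap: 0.0538
grip_force: 26.8
clock: 34.3
eef_pos: [0.4432, -0.2144, 0.107]
tool_rot: [-0.001, -0.079, 0.997, 0.001]
force: [-0.3, 0.1, -1.1]
finger_gap: 0.054
grip_force: 26.8
clock: 34.5
eef_pos: [0.4449, -0.2155, 0.1093]
tool_rot: [0.001, -0.079, 0.997, -0.0]
force: [-0.7, 0.8, -2.1]
finger_gap: 0.0539
grip_force: 26.8
new tcp [ 0.445  -0.2154  0.1094] 99.04 roof z -20.9 x [-31.6  36.3] y [-26.3  27. ] ((2.0244598388671875, -0.0404815673828125), (69.39273071289062, 57.91956329345703), 0.03752146288752556)
```

```bash
python3 -m crank '0.03 0.04 0.4 0;0 0 0.3 0;0 0 0.1 0;0 0 0 0'; python3 -m crank '0 0 0.1 0;0 0 0.1 0;0 0 0 0'
```

```text
clock: 34.95
eef_pos: [0.443, -0.2143, 0.0919]
tool_rot: [-0.001, -0.079, 0.997, 0.0]
force: [-0.2, 0.8, -1.4]
finger_gap: 0.0539
grip_force: 26.8
clock: 35.25
eef_pos: [0.4434, -0.2145, 0.0883]
tool_rot: [-0.0, -0.079, 0.997, 0.0]
force: [-0.3, -0.3, -1.8]
finger_gap: 0.0542
grip_force: 26.8
```

```bash
python3 -m crank '0 0 0.1 0;0 0 0 0'; python3 -m crank '0 0 0.1 0;0 0 0 0'
```

```text
clock: 35.45
eef_pos: [0.4436, -0.2146, 0.0864]
tool_rot: [0.0, -0.079, 0.997, -0.0]
force: [0.0, -0.7, -0.5]
finger_gap: 0.0541
grip_force: 26.8
clock: 35.65
eef_pos: [0.4437, -0.2147, 0.0851]
tool_rot: [0.0, -0.079, 0.997, -0.0]
force: [-2.3, 0.7, 7.5]
finger_gap: 0.0541
grip_force: 28.0
```

```bash
python3 -m crank '0 0 -0.03 0;0 0 0 0' 0.74; python3 -m crank '0 0 0 0;0 0 0 0' 1; python3 -m crank '0.07 0 -0.5 0;0 0 -1 0;0 0 -1 0;0 0 -0.4 0;0 0 0 0'; python3 -m crank '0 0 0 0;0 0 0 0;0 0 0 0;0 0 0 0' 0; python3 - <<'E'
from h import *
w=snap('wrist');pickle.dump(w,open('w11.pkl','wb'));c=wcloud(w);z=c[...,2]
m=(np.hypot(c[...,0]-.443,c[...,1]+.215)<.045)&(z>.1)&(z<.113);p=c[m];print(len(p),np.median(p,0).round(4),cv2.minAreaRect((p[:,:2]*1000).astype(np.float32)));print(arm.sense()['eef_pos'])
E
```

```text
clock: 35.85
eef_pos: [0.4437, -0.2147, 0.0853]
tool_rot: [0.0, -0.079, 0.997, -0.0]
force: [0.2, -0.8, 0.6]
finger_gap: 0.063
grip_force: 0.0
clock: 36.05
eef_pos: [0.4435, -0.2146, 0.085]
tool_rot: [0.0, -0.079, 0.997, 0.0]
force: [-0.2, 0.2, 0.5]
finger_gap: 0.0851
grip_force: 0.0
clock: 36.55
eef_pos: [0.4431, -0.2153, 0.1446]
tool_rot: [0.001, -0.079, 0.997, -0.001]
force: [-0.4, 0.3, -0.4]
finger_gap: 0.0857
grip_force: 0.0
clock: 36.95
eef_pos: [0.4416, -0.2146, 0.1424]
tool_rot: [-0.001, -0.079, 0.997, 0.0]
force: [0.8, -0.9, 0.7]
finger_gap: 0.0284
grip_force: 0.0
8382 [ 0.4352 -0.2153  0.1072] ((442.0638122558594, -215.23843383789062), (69.5020523071289, 59.50647735595703), 9.175703048706055)
[ 0.44180394 -0.21464951  0.14259399]
```

```bash
python3 -m crank '0 0 0.5 0;0 0 0.4 0;0 0 0.2 0;0 0 0 0;0 0 0 0'; python3 -m crank '0 0 0.1 0;0 0 0.08 0;0 0 0 0'
```

```text
clock: 37.5
eef_pos: [0.442, -0.2147, 0.1209]
tool_rot: [-0.0, -0.079, 0.997, 0.0]
force: [0.7, 0.2, -0.1]
finger_gap: -0.0
grip_force: 0.0
clock: 37.8
eef_pos: [0.442, -0.2148, 0.1174]
tool_rot: [-0.0, -0.079, 0.997, 0.0]
force: [0.0, -0.6, 1.0]
finger_gap: -0.0002
grip_force: 0.0
```

```bash
python3 -m crank '0 0 0.08 0;0 0 0 0'; python3 -m crank '0 0 0.06 0;0 0 0 0';python3 -m crank '0 0 0.05 0;0 0 0 0'
```

```text
clock: 38.0
eef_pos: [0.442, -0.2148, 0.1158]
tool_rot: [-0.0, -0.079, 0.997, 0.0]
force: [0.1, 0.0, -0.7]
finger_gap: -0.0003
grip_force: 0.0
clock: 38.2
eef_pos: [0.442, -0.2147, 0.1146]
tool_rot: [-0.0, -0.079, 0.997, 0.0]
force: [0.3, 0.2, -0.5]
finger_gap: 0.0002
grip_force: 0.0
clock: 38.4
eef_pos: [0.4422, -0.2148, 0.1139]
tool_rot: [0.0, -0.079, 0.997, -0.0]
force: [-0.2, 0.3, 2.6]
finger_gap: -0.0001
grip_force: 1.1
```

Contact. Continuing in small steps.

```bash
python3 -m crank '0 0 0.05 0;0 0 0 0'; python3 -m crank '0 0 0.05 0;0 0 0 0';python3 -m crank '0 0 0.04 0;0 0 0 0'
```

```text
clock: 38.6
eef_pos: [0.4423, -0.2149, 0.1132]
tool_rot: [0.0, -0.079, 0.997, -0.0]
force: [-1.6, 0.5, 5.7]
finger_gap: 0.0003
grip_force: 2.7
clock: 38.8
eef_pos: [0.4424, -0.2149, 0.1123]
tool_rot: [0.0, -0.079, 0.997, -0.0]
force: [-1.6, 1.0, 6.7]
finger_gap: 0.0001
grip_force: 3.4
clock: 39.0
eef_pos: [0.4425, -0.215, 0.1119]
tool_rot: [0.001, -0.079, 0.997, -0.0]
force: [-2.6, 1.6, 10.9]
finger_gap: 0.0003
grip_force: 5.2
```

```bash
python3 -m crank '0 0 0.04 0;0 0 0 0'; python3 -m crank '0 0 0.03 0;0 0 0 0'; python3 -m crank '0 0 0.03 0;0 0 0 0'
```

```text
clock: 39.2
eef_pos: [0.4425, -0.215, 0.1111]
tool_rot: [0.001, -0.079, 0.997, -0.0]
force: [-1.6, 1.3, 10.3]
finger_gap: 0.0
grip_force: 5.3
clock: 39.4
eef_pos: [0.4427, -0.2151, 0.111]
tool_rot: [0.001, -0.079, 0.997, -0.0]
force: [-2.7, 2.3, 14.4]
finger_gap: -0.0001
grip_force: 7.1
clock: 39.6
eef_pos: [0.4429, -0.2152, 0.1107]
tool_rot: [0.001, -0.079, 0.997, -0.001]
force: [-3.6, 0.6, 17.2]
finger_gap: 0.0002
grip_force: 8.3
```

```bash
python3 -m crank '0 0 0.03 0;0 0 0 0'; python3 -m crank '0 0 -0.5 0;0 0 -1 0;0 0 -1 0;0 0 -1 0;0 0 0 0'; python3 -m crank '0 0 0 0;0 0 0 0'; python3 - <<'E'
from h import *
w=snap('wrist');pickle.dump(w,open('w12.pkl','wb'));c=wcloud(w);z=c[...,2]
m=(np.hypot(c[...,0]-.443,c[...,1]+.215)<.045)&(z>.098)&(z<.113);p=c[m];print(len(p),np.median(p,0).round(4),cv2.minAreaRect((p[:,:2]*1000).astype(np.float32)))
P=wproj(w,[[.443,-.215,.09]])[0];x,y=int(P[0]),int(P[1]);print(P)
A=w['img'][y-75:y+75,x-65:x+65]
w2=pickle.load(open('w2.pkl','rb'));P=wproj(w2,[[.515,.286,.09]])[0];x,y=int(P[0]),int(P[1]);B=w2['img'][y-75:y+75,x-65:x+65]
w3=pickle.load(open('w11.pkl','rb'));P=wproj(w3,[[.443,-.215,.09]])[0];x,y=int(P[0]),int(P[1]);D=w3['img'][y-75:y+75,x-65:x+65]
save('w12',cv2.convertScaleAbs(cv2.resize(np.hstack([A,D,B]),(798,307),interpolation=cv2.INTER_CUBIC),alpha=1.4))
E
```

```text
clock: 39.8
eef_pos: [0.4429, -0.2153, 0.1103]
tool_rot: [0.001, -0.079, 0.997, -0.001]
force: [-4.1, 1.7, 18.8]
finger_gap: 0.0002
grip_force: 9.2
clock: 40.3
eef_pos: [0.4438, -0.2156, 0.1808]
tool_rot: [0.002, -0.079, 0.997, -0.001]
force: [0.5, -0.7, -0.2]
finger_gap: -0.0003
grip_force: 0.0
clock: 40.5
eef_pos: [0.4415, -0.2145, 0.1772]
tool_rot: [-0.001, -0.079, 0.997, 0.0]
force: [-1.1, 0.5, 0.6]
finger_gap: 0.0
grip_force: 0.0
6213 [ 0.4369 -0.2166  0.1044] ((441.7063903808594, -215.24191284179688), (68.54998016357422, 63.41511535644531), 8.722208976745605)
[272.12794783 220.86072795]
```

View pics/w12.png

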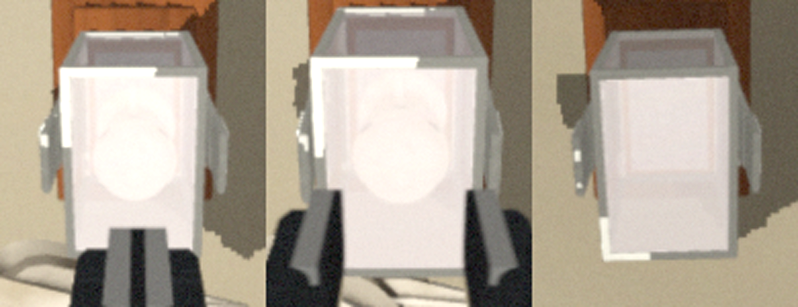

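The last picture shows the cover seated over the shaker, with both paddles out. The roof reads 104.4 mm, against 104.3 mm when it was latched on stand_a. The width over the paddles is 63.4 mm, against 63.5 mm latched and 59.5 mm unlatched. The gripper is clear.

```bash
python3 -c "from plant import arm;print(arm.sign_off())"
```

```text
the job is handed in; nothing more can be done
None
```

The cover is latched on stand_b over the shaker and the job is handed in at about 40.6 s; I first rested the cover back on stand_a and turned the shaker 90°, because its handle lay across the short side and the cover would not have fitted.

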